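# Catch the thread and lock the canister lid

## Task

The screw lid of the sample canister was set down with its thread not caught. Without lifting the lid off, turn it back (anticlockwise seen from above) by its arm until you see it drop level into the thread, then screw it forward (clockwise) until it is fully home against its stop. Finally push the locking bolt all the way in behind the arm, and leave the things around undisturbed.

Things in the scene. Friction and masses are not known exactly. Their poses are not given: they have to be found in the camera images.
- canister: White round canister 94 mm across on a fixed 266 x 118 x 8 mm base plate (x -63 to 203, y -59 to 59 mm of this frame). Origin on its axis at desk level, z up; +x points to the bolt pillar and is the arm's direction when the lid is home. Neck 72 mm across, rim at 115 mm, coarse outer thread, clockwise closes. Arm angles below count anticlockwise from +x. Nothing stands higher than 145 mm.
- pillar_top (a point): Top centre of the upright grey pillar (18 x 30 mm, 118 mm high) that carries the locking bolt; at x 131, y 16 mm in the canister's frame.
- lid: Loose grey screw lid, 96 mm across, 34 mm high, about 0.22 kg, with one straight arm. Origin on its axis at the skirt's lower edge, z up, +x along the arm. It starts level on top of the thread: origin 107 mm above the desk, arm at 18 to 48 degrees; turned clockwise from there it only jams on a stop. It turns easily (under 3 N on the arm).
- lid_top (a point): Centre of the lid's top, 34 mm above its origin. Turned anticlockwise, the lid drops 11 mm by its weight (origin to 96 mm) once the arm passes about 80 degrees; just past 80 it may still hang crooked on one lug: turn on until it lies level. A stop ends that turn at about 94. From there, clockwise, it winds down to the final stop: arm at 0 degrees, origin about 91 mm up.
- lid_arm (a point): Point on the lid's arm, 75 mm from the lid's axis, half-way up the arm and 13 mm above the lid's origin. The arm is a bar 12 mm wide and 14 mm high that reaches from the skirt (48 mm) to 105 mm from the axis, with free air on both sides and below it down to the base plate.
- bolt (a joint): Travel of the 12 mm steel locking bolt (m): 0 drawn back, 0.026 fully in; starts at 0 to 0.006. It slides along the canister's -x at y 16 mm, 104 mm above the desk. Its tip is at x 115 mm drawn back and 89 mm fully in, then beside the arm's outer end on its anticlockwise side. It goes in only when the arm is home; about 1.5 N of friction, stays where left.
- bolt_pad (a point): Centre of the outer face of the bolt's round push pad (26 mm across, 7 mm thick), 104 mm above the desk, at x = 174 mm minus the bolt's travel in the canister's frame. Push it toward the canister, along the canister's -x.
- label_roll: White roll of labels lying flat, 84 mm across, 38 mm high, loose bystander; origin at the centre of its underside.
- tape_roll: Roll of brown packing tape, 94 mm across, 48 mm high, loose bystander; origin at the underside.
- note_block: Block of square notes, 76 x 76 x 22 mm, loose bystander; origin at the centre of its underside.
Not all that is in view belongs to the job. Several things have the shape of the lid; the one meant has the colours described above.

How it is judged:
On the way, in this order (a step that is already met when the one before it is completed fails the run):
1. the lid, turned back, has dropped into the start of the thread (z of lid in the frame of canister below 0.099 m and x of lid_arm in the frame of canister below 0.035 m and y of lid_arm in the frame of canister above 0.05 m and angle between lid's own z axis and vertical below 0.08 rad), for 0.1 s.
2. the lid is screwed forward, fully home, with the bolt still drawn back (z of lid in the frame of canister below 0.0945 m and angle between the x axis of lid and the x axis of canister, either way round below 0.06 rad and x of lid_arm in the frame of canister above 0.06 m and angle between lid's own z axis and vertical below 0.06 rad and value of joint bolt below 0.012 m), for 0.2 s.
At the end, for the whole second after the job is handed in: The lid is level and screwed home (origin less than 94.5 mm above the canister's origin, arm within 0.06 rad of the canister's +x), the bolt is pushed in by more than 21 of its 26 mm, and all is at rest (z of lid in the frame of canister below 0.0945 m and angle between the x axis of lid and the x axis of canister, either way round below 0.06 rad and x of lid_arm in the frame of canister above 0.06 m and angle between lid's own z axis and vertical below 0.06 rad and value of joint bolt above 0.021 m and linear speed of lid below 0.02 m/s and velocity of joint bolt below 0.02 m/s); the robot touches nothing.
It fails at once if the lid is lifted off the canister (z of lid in the frame of canister above 0.122 m).
It fails at once if a bystander is moved by more than 20 mm (distance of any of label_roll, tape_roll, note_block from where it was at the start of the episode above 0.02 m).
It also fails if it takes over 64 s, if anything falls off the work surface, if the arm or the gripper's body presses on something with over 40 N, if the wrist force passes 120 N, or if a joint passes its speed limit or range.

## Robot

A 6-joint arm with a two-finger parallel gripper is mounted at the origin on a cart in front of the work surface, level with it; the furniture and walls round the work are solid. World frame = base frame: x ahead of the robot, y to its left, z up, the work surface at z = 0. Lengths are in m, angles in rad, forces in N, time in s.
With the tool pointing down it reaches from about 0.3 to 0.875 m from the base axis. Payload 6.4 kg.
Tool frame: the origin (TCP) lies on the centre line of the jaws, within the pads' length; the fingertips stand 25 mm ahead of it and the grasp point (between the pads) lies 6 mm ahead of it; z points along the fingers, y is the line along which they close (so a half turn about z gives the same grasp; the last joint's range is limited). The gripper opens to 85 mm and grips with 20 to 120 N. Pads are 22 mm wide; open, the fingers measure 114 mm over their backs; the gripper's body (76 mm by 85 mm) begins 54 mm behind the grasp point. The pads swing forward as they close: fully open they stand 13 mm farther back than shut.
Start: joints at [1.045, 0.181, 1.607, -0, 1.354, -0.206], TCP at [0.181, 0.546, 0.256] pointing down, gripper open.
Joint ranges: [-2.99, 2.99], [-0.89, 2.07], [0.3, 2.58], [-1.14, 4.28], [0, 2.63], [-3.12, 3.12]. Speed limits (rad/s): [2.57, 2.57, 3.01, 3.14, 3.14, 3.14].

## Interface

Orientations are given as a unit quaternion [w, x, y, z].
In Python, from bench import get_obs, camera, hand_in, spot_in gives the robot as it stands.
- The arm moves only by the shell command python3 -m jog 'ROWS'. ROWS is JSON, one flat list of numbers, 7 for each row, row after row: the shift along the tool's x, y, z in m, then the turn, a rotation vector about the tool's x, y, z in rad, then the closure, from 0 (fully open) to 1 (shut). A call has 1 to 20 rows; each row is the pose to reach, as a shift and turn from the pose commanded when the call began, along the tool's axes at that moment; what a row does not reach only later rows make up. A row lasts 1/8 s, in which the tool goes at most 62.5 mm and 10.7 degrees, less where a joint would pass 70% of its speed; a pose out of reach is approached as far as the arm can. A call with a gripper value outside its range is refused whole. The fingers move at their own pace and stop on an object; the grip force is fixed at half the most. Time passes only in rows, so rows that repeat a pose let the fingers close. It gives the time, the measured TCP pose, the force, the opening and the grip force at its end, in the units of the state.
- get_obs(): the state, without advancing time (a new reading comes with each control period).
- camera(name): name is "scene" or "top"; returns a dict with "frame" (480x640x3 uint8, red, green, blue), "mtx" (3x3 intrinsics, pixels), "extrinsics" (4x4, takes a point from camera to world coordinates). Camera axes: x right, y up, looking along -z (the intrinsics and any distortion apply to the point x, -y, -z); pixel columns grow to the right and rows downward; lengths in m; the calibration is good to about 2 mm. A picture is of the moment at which its call begins. There is no depth.
- hand_in(): hands the job in; it is judged then, once.
Trained networks look in a picture, given as the dict that the camera call returned (one of the last four; its "shot" number tells which), for a name from the list of things; names that differ only in an ending like _2 or _b are one class to them, and where a whole thing is asked for, a point or a joint stands for the part that bears it (a point fixed in the world has none). Each returns a list of dicts, best first, with "confidence" (0 to 1); they miss things now and then, are a little off and sometimes report something else, mostly with a low value. They report only what shows in the picture. A call takes as long as a camera call. They do not tell look-alikes from the thing itself.
- spot_in(picture, name): "xyz" ([x, y, z] in m, in world coordinates, good to about 4 mm: the middle of the surface that is visible of it).
The state is a dict: "time_s": time; "q": joint angles; "dq": joint speeds; "joint_efforts": joint torques, N m; "eef_pos": TCP position; "eef_rot": TCP orientation; "wrist_force": force on the tool from outside, world axes, zero at the start; "torque": the same for the moment, N m; "opening": opening from 0.0 (shut) to 1.0 (fully open); "grasp_force": force on a finger pad.
Only numpy, scipy, OpenCV 4.12 (cv2) and the standard library are available. Lean on these libraries where they do the work, as an engineer would, in place of code of your own. Each camera call takes 0.05 s, during which the arm holds its last target. There are 200 camera calls.

## Working session

There is one attempt and no reset: what is moved stays moved. The work goes in short steps, Python scripts to look and compute and a shell command to move; the robot and the scene stay as the last step left them, time stands still between calls to the robot, and variables do not carry over. Pictures are saved under pics/ and viewed, at most 10 in all, crops included, and the job is handed in when it is done.

```bash
mkdir -p pics; python3 - <<'E'
from bench import *
import cv2,numpy as np
for n in("scene","top"):
    p=camera(n);cv2.imwrite(f"pics/{n}0.png",p["frame"][:,:,::-1])
    print(n,np.round(p["mtx"],1).tolist(),np.round(p["extrinsics"],3).tolist())
    for k in("canister","pillar_top","lid","lid_top","lid_arm","bolt","bolt_pad","label_roll","tape_roll","note_block"):
        try: print(k,[(np.round(d["xyz"],3).tolist(),round(d["confidence"],2)) for d in spot_in(p,k)][:4])
        except Exception as e: print(k,e)
o=get_obs();print(o)
E
```

```text
scene [[454.4, 0.0, 321.5], [0.0, 454.4, 242.6], [0.0, 0.0, 1.0]] [[0.682, 0.415, -0.602, -0.18], [-0.731, 0.377, -0.569, -0.803], [-0.009, 0.828, 0.56, 0.871], [0.0, 0.0, 0.0, 1.0]]
canister [([0.494, 0.048, 0.011], 0.6), ([0.733, -0.148, 0.02], 0.46)]
pillar_top [([0.496, 0.049, 0.015], 0.73)]
lid [([0.591, -0.492, 0.031], 0.62), ([0.512, 0.001, 0.137], 0.6), ([0.508, -0.186, 0.027], 0.59)]
lid_top [([0.509, -0.177, 0.033], 0.89), ([0.591, -0.497, 0.032], 0.79), ([0.515, 0.004, 0.137], 0.78)]
lid_arm [([0.517, 0.008, 0.138], 0.93), ([0.508, -0.182, 0.032], 0.76), ([0.592, -0.493, 0.029], 0.68)]
bolt []
bolt_pad [([0.514, 0.005, 0.135], 0.68), ([0.47, 0.165, 0.106], 0.47)]
label_roll [([0.49, -0.354, 0.039], 0.91)]
tape_roll [([0.48, 0.397, 0.029], 0.97)]
note_block [([0.732, -0.145, 0.021], 0.87), ([0.478, 0.396, 0.029], 0.4)]
top [[494.7, 0.0, 318.7], [0.0, 494.7, 238.9], [0.0, 0.0, 1.0]] [[-0.11, 0.969, -0.223, 0.336], [-0.994, -0.109, 0.018, -0.019], [-0.007, 0.224, 0.975, 1.445], [0.0, 0.0, 0.0, 1.0]]
canister [([0.501, 0.121, 0.009], 0.9), ([0.743, -0.135, 0.021], 0.6)]
pillar
[... 501 characters left out ...]
022], 0.7)]
{'time_s': 1.1, 'q': array([ 1.04467990e+00,  1.80813729e-01,  1.60699110e+00, -6.57945699e-06,
        1.35381877e+00, -2.06285126e-01]), 'dq': array([-0.00016429, -0.00031281,  0.00056125,  0.00042787, -0.00135107,
       -0.00101975]), 'joint_efforts': array([ 7.65357418e-04, -4.44855487e+01, -3.51680231e+01, -1.96238975e-04,
        1.22950514e-03,  7.36982742e-06]), 'eef_pos': array([0.18076689, 0.54585896, 0.25628504]), 'eef_rot': array([-2.54222748e-06,  1.59234234e-01,  9.87240831e-01, -1.56009567e-05]), 'wrist_force': array([-0.31929021, -0.32169973,  0.16506499]), 'torque': array([-0.01143462, -0.02262472,  0.00322924]), 'grasp_force': 0.0, 'opening': 1.004601014339893}
```

View pics/scene0.png

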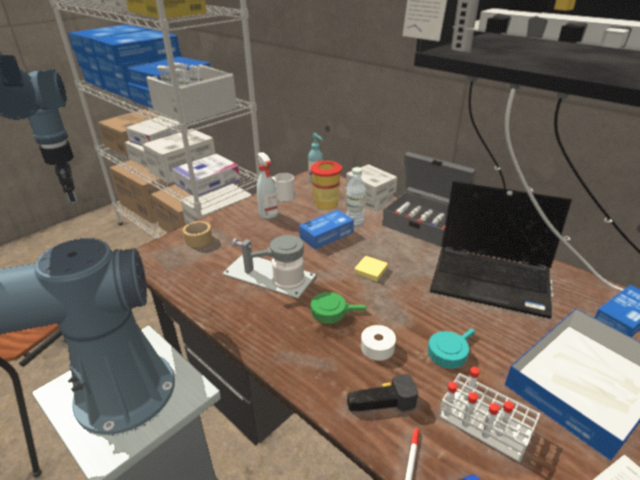

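View pics/top0.png

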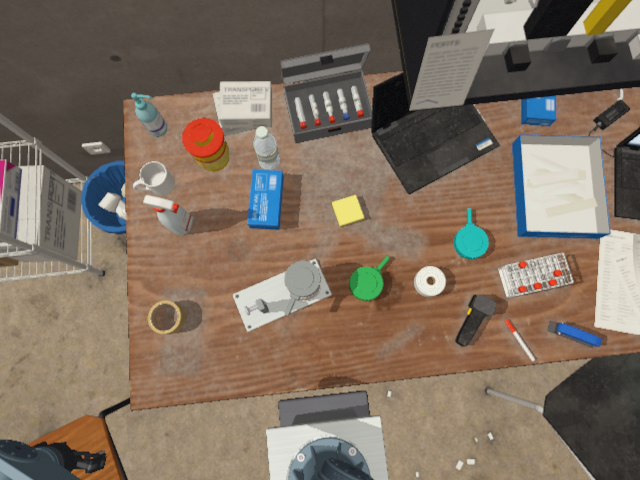

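The scene view shows the lid on the canister around (288,250) with the pillar at (247,257). In the top view the plate spans (235–330, 262–328), the lid is at (302,280), and its arm points to about (290,310). The green and teal lids are look-alikes. I'll enlarge both views.

```bash
cat > h.py <<'E'
import numpy as np,cv2
from bench import *
def ray(p,u,v,z):
    K=p["mtx"];E=p["extrinsics"]
    d=E[:3,:3]@np.array([(u-K[0,2])/K[0,0],-(v-K[1,2])/K[1,1],-1]);o=E[:3,3]
    return o+d*(z-o[2])/d[2]
def proj(p,X):
    E=p["extrinsics"];K=p["mtx"];c=E[:3,:3].T@(np.asarray(X)-E[:3,3])
    return K[0,0]*c[0]/-c[2]+K[0,2],-K[1,1]*c[1]/-c[2]+K[1,2]
E
python3 - <<'E'
from h import *
t=camera("top")["frame"][250:340,225:345,::-1]
s=camera("scene")["frame"][225:300,215:325,::-1]
a=cv2.resize(t,None,fx=6,fy=6,interpolation=cv2.INTER_CUBIC);cv2.imwrite("pics/tc.png",a)
a=cv2.resize(s,None,fx=7,fy=7,interpolation=cv2.INTER_CUBIC);cv2.imwrite("pics/sc.png",a)
E
```

```text
(no output)
```

View pics/tc.png

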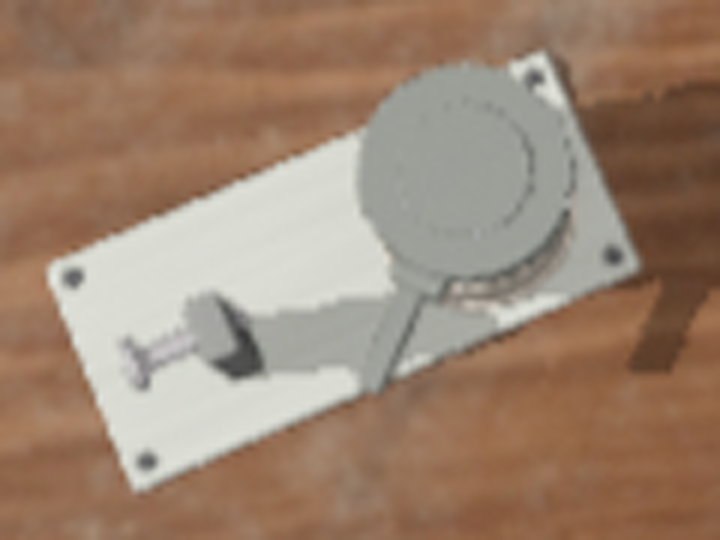

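View pics/sc.png

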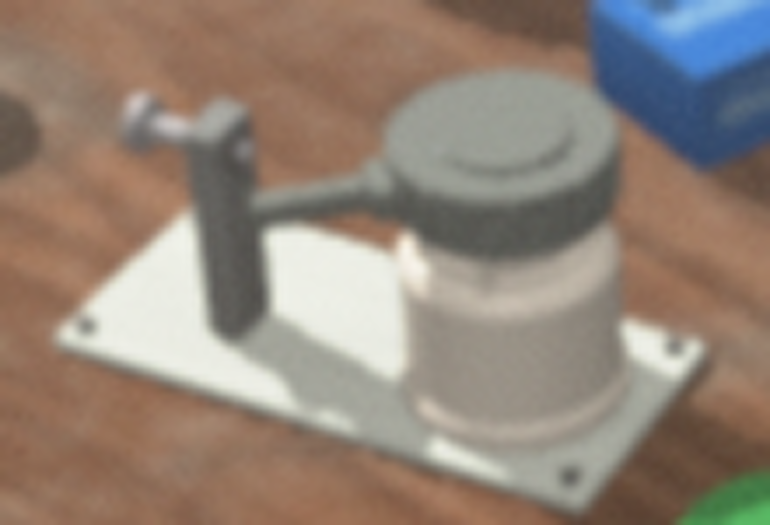

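The top crop gives the plate corners at (50,270), (135,490), (638,268) and (545,52). The arm tip is near (375,385) and the pad near (135,362). The lid is level in the scene crop, and the pillar and bolt are to its left. Next I fit the canister frame.

```bash
python3 - <<'E'
from h import *
t=camera("top");s=camera("scene")
M=np.array([[203,-59],[203,59],[-63,59],[-63,-59]])/1e3
def fit(p,px,f,ox,oy):
    W=np.array([ray(p,(u+.5)/f-.5+ox,(v+.5)/f-.5+oy,.008)[:2] for u,v in px])
    m,w=M.mean(0),W.mean(0);H=(M-m).T@(W-w)
    a=np.arctan2(H[0,1]-H[1,0],H[0,0]+H[1,1]);R=np.array([[np.cos(a),-np.sin(a)],[np.sin(a),np.cos(a)]])
    T=w-R@m;print("yaw",np.degrees(a),"orig",T,"res",np.abs(M@R.T+T-W).max());return R,T
R1,T1=fit(t,[(50,270),(135,490),(638,268),(545,52)],6,225,250)
R2,T2=fit(s,[(190,215),(58,342),(580,512),(706,350)][1:2] and [(58,342)]*0 or [(185,215),(58,342),(580,512),(706,350)],7,215,225) if 0 else (R1,T1)
c=lambda u,v,z:(R1.T@(ray(t,(u+.5)/6-.5+225,(v+.5)/6-.5+250,z)[:2]-T1)*1e3).round(1)
print("lid c",c(467,171,.141),"tip",c(375,388,.127),c(375,388,.113),"arm root",c(410,283,.127),"pillar",c(208,312,.118),"pad",c(135,362,.104))
for n,X in dict(lid=(0,0,.141),pil=(.131,.016,.118),pad=(.174,.016,.104)).items():
    w=np.r_[R1@X[:2]+T1,X[2]];u,v=proj(s,w);print(n,w.round(3),"scene crop",(u-215)*7,(v-225)*7)
E
```

```text
yaw 107.42379160943572 orig [0.53330399 0.01313865] res 0.0029745925409080387
lid c [-0.5  0.7] tip [74.4 70.6] [74.8 69.3] arm root [42.1 34.4] pillar [129.8   8.7] pad [169.3  14.2]
lid [0.533 0.013 0.141] scene crop 493.97564785716594 125.84729087601161
pil [0.479 0.133 0.118] scene crop 209.11865844034367 117.25994083187524
pad [0.466 0.174 0.104] scene crop 128.82677670493626 120.79889485331063
```

```bash
python3 -m jog '[-0.428,-0.381,0,0,0,0.197,0.55, -0.428,-0.381,0,0,0,0.197,0.55, -0.428,-0.381,0,0,0,0.197,0.55, -0.428,-0.381,0,0,0,0.197,0.55, -0.428,-0.381,0,0,0,0.197,0.55, -0.428,-0.381,0,0,0,0.197,0.55, -0.428,-0.381,0,0,0,0.197,0.55, -0.428,-0.381,0,0,0,0.197,0.55, -0.428,-0.381,0,0,0,0.197,0.55, -0.428,-0.381,0,0,0,0.197,0.55, -0.428,-0.381,0,0,0,0.197,0.55, -0.428,-0.381,0,0,0,0.197,0.55, -0.428,-0.381,0.04,0,0,0.197,0.55, -0.428,-0.381,0.07,0,0,0.197,0.55, -0.428,-0.381,0.07,0,0,0.197,0.55]'
python3 - <<'E'
from h import *
o=get_obs();print(o["time_s"],o["eef_pos"],o["eef_rot"],o["opening"],o["wrist_force"])
t=camera("top")["frame"][230:350,225:385,::-1];s=camera("scene")["frame"][190:310,215:375,::-1]
cv2.imwrite("pics/g1.png",np.vstack([cv2.resize(a,None,fx=2.5,fy=2.5,interpolation=3) for a in(t,s)]))
E
```

```text
time_s: 3.18
eef_pos: [0.4649, 0.0513, 0.1843]
eef_rot: [-0.003, 0.254, 0.967, -0.0]
wrist_force: [-0.5, 0.7, 0.3]
opening: 0.448
grasp_force: 0.0
3.175 [0.46494111 0.05133961 0.18431789] [-2.58562647e-03  2.54349257e-01  9.67108948e-01 -2.27601992e-04] 0.4480663576098615 [-0.46086127  0.74100971  0.29032285]
```

View pics/g1.png

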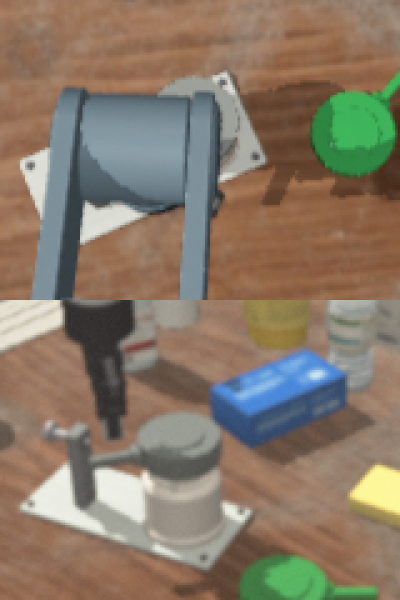

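The scene half shows the jaws straddling above the arm, with the tips near (112,437) and the arm below at (115,460). I'll descend and narrow the fork around the arm without clamping.

```bash
python3 -m jog '[0,0,0.025,0,0,0,0.55, 0,0,0.05,0,0,0,0.55, 0,0,0.07,0,0,0,0.55, 0,0,0.07,0,0,0,0.55, 0,0,0.07,0,0,0,0.75, 0,0,0.07,0,0,0,0.75, 0,0,0.07,0,0,0,0.75]'
python3 - <<'E'
from h import *
o=get_obs();print(o["time_s"],o["eef_pos"],o["eef_rot"],o["opening"],o["wrist_force"])
E
```

```text
time_s: 4.15
eef_pos: [0.4679, 0.0496, 0.1172]
eef_rot: [0.001, 0.255, 0.967, 0.0]
wrist_force: [-0.4, 0.5, -0.4]
opening: 0.25
grasp_force: 0.0
4.15 [0.4678547  0.04959591 0.11715407] [7.84201441e-04 2.55499273e-01 9.66808925e-01 9.04038102e-05] 0.24959342940570048 [-0.42324431  0.48128176 -0.35640699]
```

```bash
python3 -m jog '[-0.0006,-0.0098,0,0,0,-0.131,0.75, -0.0026,-0.0194,0,0,0,-0.262,0.75, -0.0057,-0.0287,0,0,0,-0.393,0.75, -0.010,-0.0375,0,0,0,-0.524,0.75, -0.0155,-0.0457,0,0,0,-0.654,0.75, -0.022,-0.053,0,0,0,-0.785,0.75, -0.0268,-0.0575,0,0,0,-0.873,0.75, -0.029,-0.059,0,0,0,-0.908,0.75, -0.029,-0.059,0,0,0,-0.908,0.75, -0.029,-0.059,0,0,0,-0.908,0.75]'
python3 - <<'E'
from h import *
o=get_obs();print(o["eef_pos"],o["wrist_force"])
t=camera("top")["frame"][230:350,225:385,::-1];s=camera("scene")["frame"][190:310,215:375,::-1]
cv2.imwrite("pics/g2.png",np.hstack([cv2.resize(a,None,fx=2.5,fy=2.5,interpolation=3) for a in(t,s)]))
E
```

```text
time_s: 5.4
eef_pos: [0.4634, -0.0159, 0.1164]
eef_rot: [0.0, -0.194, 0.981, -0.0]
wrist_force: [0.7, -0.7, -0.3]
opening: 0.25
grasp_force: 0.0
[ 0.46338107 -0.01593155  0.11644041] [ 0.70769577 -0.74501709 -0.34327292]
```

View pics/g2.png

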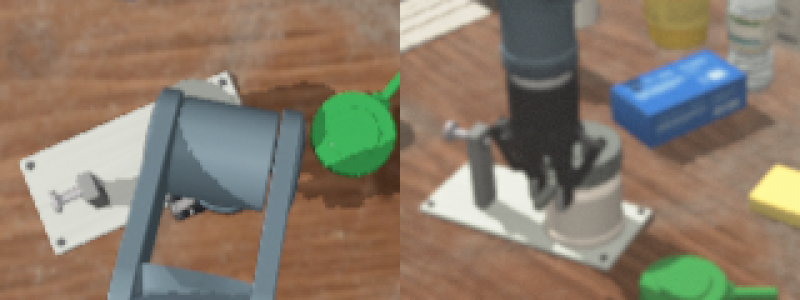

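The fork has reached about 95° and the lid looks lower, but the gripper hides much of it. I'll turn on a little to feel for the stop.

```bash
python3 -m jog '[0,-0.0026,0,0,0,-0.035,0.75, -0.0002,-0.0045,0,0,0,-0.06,0.75, -0.0002,-0.0045,0,0,0,-0.06,0.75, -0.0002,-0.0045,0,0,0,-0.06,0.75]'
python3 -m jog '[0,0,0,0,0,0,0.55, 0,0,0,0,0,0,0.55, 0,0,-0.03,0,0,0,0.55, 0,0,-0.08,0,0,0,0.55, 0,0,-0.13,0,0,0,0.55, 0.02,0,-0.15,0,0,0,0.55, 0.10,0,-0.15,0,0,0,0.55, 0.10,0,-0.15,0,0,0,0.55, 0.10,0,-0.15,0,0,0,0.55]'
python3 - <<'E'
from h import *
p=camera("top");t=p["frame"][240:340,225:345,::-1];s=camera("scene")["frame"][220:310,215:325,::-1]
cv2.imwrite("pics/g3.png",np.hstack([cv2.resize(a,(390,int(390*a.shape[0]/a.shape[1])),interpolation=3)[:319] for a in(t,s)]))
E
```

```text
time_s: 6.0
eef_pos: [0.4647, -0.0187, 0.1161]
eef_rot: [-0.0, -0.224, 0.975, 0.001]
wrist_force: [-0.4, 6.5, 2.1]
opening: 0.249
grasp_force: 3.2
time_s: 7.12
eef_pos: [0.3748, -0.0643, 0.2666]
eef_rot: [0.0, -0.223, 0.975, -0.001]
wrist_force: [0.6, -0.5, 0.1]
opening: 0.449
grasp_force: 0.0
```

View pics/g3.png

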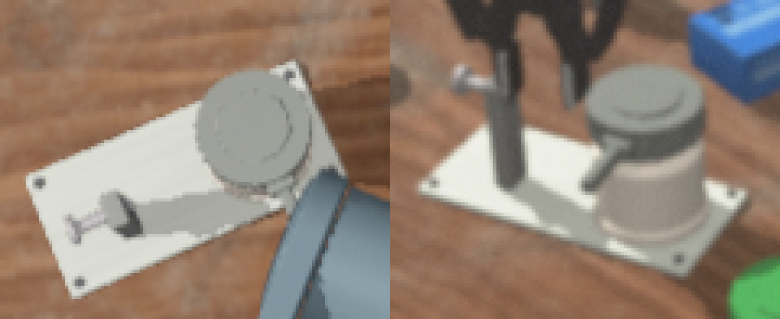

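The lid has dropped: its top ellipse centre is about 3 px lower than before, at (645,97) in the right crop. It lies level, with the arm at (605,165) against the 94° stop. I'll go back over the arm and wind forward.

```bash
python3 -m jog '[-0.05,0,0,0,0,0,0.55, -0.1,0,0,0,0,0,0.55, -0.1,0,0,0,0,0,0.55, -0.1,0,0.05,0,0,0,0.55, -0.1,0,0.1,0,0,0,0.55, -0.1,0,0.13,0,0,0,0.55, -0.1,0,0.157,0,0,0,0.55, -0.1,0,0.157,0,0,0,0.55, -0.1,0,0.157,0,0,0,0.75, -0.1,0,0.157,0,0,0,0.75, -0.1,0,0.157,0,0,0,0.75]'
```

```text
time_s: 8.6
eef_pos: [0.4647, -0.0189, 0.11]
eef_rot: [-0.0, -0.224, 0.975, 0.001]
wrist_force: [-2.5, 5.6, -1.0]
opening: 0.252
grasp_force: 3.2
```

```bash
python3 -m jog '[-0.0006,0.0098,0,0,0,0.131,0.75, -0.0026,0.0194,0,0,0,0.262,0.75, -0.0057,0.0287,0,0,0,0.393,0.75, -0.010,0.0375,0,0,0,0.524,0.75, -0.0155,0.0457,0,0,0,0.654,0.75, -0.022,0.053,0,0,0,0.785,0.75, -0.0293,0.0595,0,0,0,0.916,0.75, -0.0375,0.065,0,0,0,1.047,0.75, -0.0463,0.0693,0,0,0,1.178,0.75, -0.0556,0.0724,0,0,0,1.309,0.75, -0.0652,0.0744,0,0,0,1.44,0.75, -0.075,0.075,0,0,0,1.571,0.75, -0.075,0.075,0,0,0,1.571,0.75, -0.075,0.075,0,0,0,1.571,0.75]'
```

```text
time_s: 10.35
eef_pos: [0.5003, 0.08, 0.1101]
eef_rot: [0.001, 0.53, 0.848, 0.0]
wrist_force: [-0.6, -0.6, -0.4]
opening: 0.25
grasp_force: 0.0
```

```bash
python3 -m jog '[-0.0002,0.005,0,0,0,0.07,0.75, -0.0006,0.0091,0,0,0,0.122,0.75, -0.0011,0.013,0,0,0,0.175,0.75, -0.0014,0.0145,0,0,0,0.195,0.75, -0.0014,0.0145,0,0,0,0.195,0.75, -0.0014,0.0145,0,0,0,0.195,0.75]'
```

```text
time_s: 11.1
eef_pos: [0.5136, 0.0851, 0.1094]
eef_rot: [0.0, 0.611, 0.792, 0.0]
wrist_force: [0.4, -0.6, -0.1]
opening: 0.254
grasp_force: 0.0
```

```bash
python3 -m jog '[0,0.0013,0,0,0,0.017,0.75, 0,0.0026,0,0,0,0.035,0.75, 0,0.0026,0,0,0,0.035,0.75, 0,0.0026,0,0,0,0.035,0.75]'
```

```text
time_s: 11.6
eef_pos: [0.5158, 0.0859, 0.1091]
eef_rot: [-0.0, 0.625, 0.781, -0.0]
wrist_force: [-3.8, 0.3, 0.5]
opening: 0.248
grasp_force: 1.6
```

```bash
python3 -m jog '[0,0.0015,0,0,0,0.01,0.75, 0,0.0025,0,0,0,0.02,0.75, 0,0.0025,0,0,0,0.02,0.75, 0,0.0025,0,0,0,0.02,0.75]'
python3 -m jog '[0,-0.003,0,0,0,0,0.6, 0,-0.003,0,0,0,0,0.6, 0,-0.003,0,0,0,0,0.6, 0,-0.003,-0.04,0,0,0,0.6, 0,-0.003,-0.09,0,0,0,0.6, 0,-0.003,-0.14,0,0,0,0.6, 0.05,-0.003,-0.14,0,0,0,0.7, 0.1,-0.003,-0.14,0,0,0,1, 0.15,-0.003,-0.14,0,0,0,1, 0.2,-0.003,-0.14,0,0,0,1, 0.2,-0.003,-0.14,0,0,0,1, 0.2,-0.003,-0.14,0,0,0,1, 0.2,-0.003,-0.14,0,0,0,1]'
python3 - <<'E'
from h import *
o=get_obs();print(o["eef_pos"],o["eef_rot"],o["opening"])
p=camera("top");t=p["frame"][240:340,225:345,::-1];s=camera("scene")["frame"][220:310,215:325,::-1]
cv2.imwrite("pics/g4.png",np.hstack([cv2.resize(a,(390,int(390*a.shape[0]/a.shape[1])),interpolation=3)[:319] for a in(t,s)]))
E
```

```text
time_s: 12.1
eef_pos: [0.5166, 0.0863, 0.1084]
eef_rot: [-0.002, 0.633, 0.775, -0.002]
wrist_force: [-8.4, -1.1, 2.4]
opening: 0.255
grasp_force: 4.2
time_s: 13.72
eef_pos: [0.4762, 0.2807, 0.2493]
eef_rot: [0.0, 0.633, 0.774, -0.0]
wrist_force: [-0.4, 0.2, 1.1]
opening: 0.001
grasp_force: 0.0
[0.47623733 0.28073563 0.24929626] [ 1.39151056e-04  6.33159823e-01  7.74021071e-01 -2.60052524e-05] 0.0006217494686153521
```

View pics/g4.png

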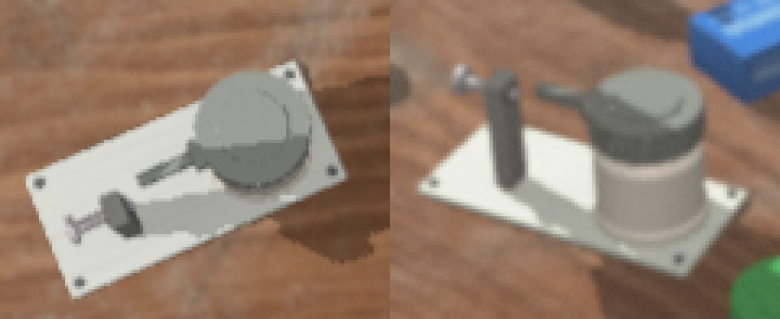

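The lid is home: the arm runs parallel to the plate's long edge from (195,160) to (140,183), and it pressed firmly on the stop. The bolt is still drawn back, with its pad at (75,230). I'll place the closed fingers behind the pad.

```bash
python3 -m jog '[-0.03,-0.034,0,0,0,-0.105,1, -0.071,-0.034,0,0,0,-0.105,1, -0.071,-0.034,0,0,0,-0.105,1, -0.071,-0.034,0.05,0,0,-0.105,1, -0.071,-0.034,0.1,0,0,-0.105,1, -0.071,-0.034,0.134,0,0,-0.105,1, -0.071,-0.034,0.134,0,0,-0.105,1, -0.071,-0.034,0.134,0,0,-0.105,1]'
python3 - <<'E'
from h import *
o=get_obs();a=np.radians(107.42);R=np.array([[np.cos(a),-np.sin(a)],[np.sin(a),np.cos(a)]])
print(R.T@(o["eef_pos"][:2]-[.5333,.0131]),2*np.degrees(np.arctan2(o["eef_rot"][2],o["eef_rot"][1])))
t=camera("top")["frame"][220:340,225:345,::-1];s=camera("scene")["frame"][200:310,205:325,::-1]
cv2.imwrite("pics/g5.png",np.hstack([cv2.resize(a,None,fx=3.2,fy=3.2,interpolation=3)[:350] for a in(t,s)]))
E
```

```text
time_s: 14.82
eef_pos: [0.4577, 0.2058, 0.1167]
eef_rot: [0.001, 0.591, 0.807, 0.001]
wrist_force: [-0.1, -1.0, 0.0]
opening: -0.0
grasp_force: 0.0
[0.2064577 0.0144303] 107.52290284927587
```

View pics/g5.png

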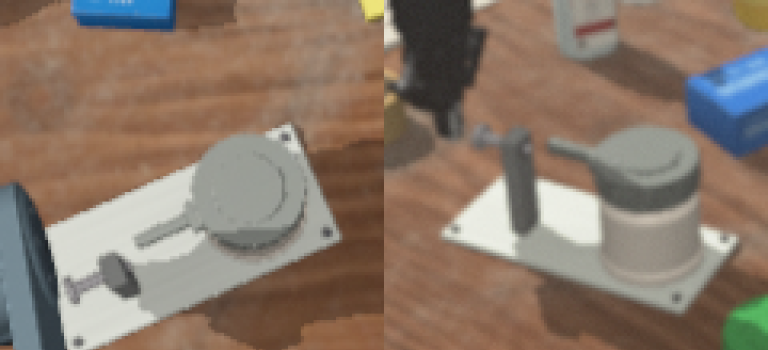

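The closed tips at (450,130) in the right crop are in line behind the pad at (480,133). I'll push along −x.

```bash
python3 -m jog '[-0.008,0.001,0,0,0,0,1, -0.016,0.001,0,0,0,0,1, -0.022,0.001,0,0,0,0,1, -0.027,0.001,0,0,0,0,1, -0.032,0.001,0,0,0,0,1, -0.037,0.001,0,0,0,0,1, -0.042,0.001,0,0,0,0,1, -0.042,0.001,0,0,0,0,1]'; python3 -m jog '[-0.002,0,0,0,0,0,1, -0.004,0,0,0,0,0,1, -0.004,0,0,0,0,0,1]'
```

```text
time_s: 15.92
eef_pos: [0.4703, 0.1651, 0.1152]
eef_rot: [0.0, 0.591, 0.807, -0.0]
wrist_force: [-0.8, 0.1, -0.4]
opening: -0.002
grasp_force: 0.0
time_s: 16.3
eef_pos: [0.4713, 0.1617, 0.1151]
eef_rot: [-0.0, 0.591, 0.807, -0.0]
wrist_force: [-0.6, 0.2, -0.2]
opening: 0.002
grasp_force: 0.2
```

```bash
python3 -m jog '[-0.002,0,0,0,0,0,1, -0.003,0,0,0,0,0,1, -0.003,0,0,0,0,0,1]';python3 -m jog '[-0.0015,0,0,0,0,0,1, -0.003,0,0,0,0,0,1, -0.003,0,0,0,0,0,1]'
```

```text
time_s: 16.68
eef_pos: [0.4718, 0.1601, 0.1152]
eef_rot: [-0.001, 0.591, 0.807, 0.001]
wrist_force: [-0.8, 7.3, -0.2]
opening: -0.005
grasp_force: 3.7
time_s: 17.05
eef_pos: [0.4718, 0.1599, 0.1152]
eef_rot: [-0.003, 0.591, 0.806, 0.002]
wrist_force: [-4.8, 20.1, 1.9]
opening: 0.001
grasp_force: 10.4
```

The bolt is at its end stop (20 N, no further travel). I'll back off and check.

```bash
python3 -m jog '[0.006,0,0,0,0,0,1, 0.03,0,0,0,0,0,1, 0.06,0,0,0,0,0,1, 0.06,0,-0.05,0,0,0,1, 0.08,0,-0.1,0,0,0,1, 0.14,0,-0.13,0,0,0,1, 0.14,0,-0.13,0,0,0,1, 0.14,0,-0.13,0,0,0,1, 0.14,0,-0.13,0,0,0,1]'
python3 - <<'E'
from h import *
t=camera("top")["frame"][220:340,225:345,::-1];s=camera("scene")["frame"][200:310,205:325,::-1]
cv2.imwrite("pics/g6.png",np.hstack([cv2.resize(a,None,fx=3.2,fy=3.2,interpolation=3)[:350] for a in(t,s)]))
E
```

```text
time_s: 18.18
eef_pos: [0.4309, 0.2884, 0.2439]
eef_rot: [-0.0, 0.592, 0.806, -0.001]
wrist_force: [-0.2, 0.1, 0.4]
opening: -0.002
grasp_force: 0.0
```

View pics/g6.png

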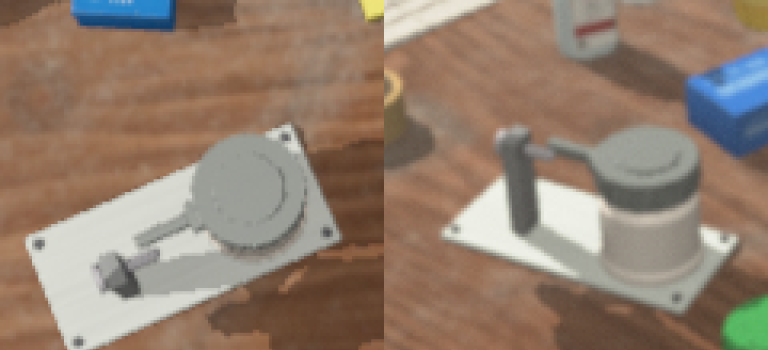

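The bolt tip at (155,255) lies beside the arm's end, the pad sits close to the pillar at (105,275), and the lid is home.

```bash
python3 -c "from bench import *;print(hand_in())"
```

```text
the job is handed in; nothing more can be done
None
```

I handed the job in at about 18 s of the 64 s limit: the lid dropped level into the thread, was screwed clockwise onto its stop, and the locking bolt is pushed fully in behind the arm, with no bystander touched as far as I could see; the hand-in returned no verdict.

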